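# Draw a dust-filter cassette from under a cooling unit with a pull hook

### The job

The dust filter of the white cooling-air unit is due for changing: take the pull hook from the desk, reach it under the unit's front ledge, feel with light pressure (the pull tongue there bends easily sideways) for the hidden eye of the filter cassette's tongue, hook it and gently draw the cassette out as far as it goes. Pull with the hook only, keep the gripper itself off the unit, never force anything, and do not knock over or shift the vials and the tin on and beside the unit. Then unhook and lay the hook flat on the desk again, clear of the unit and the cassette, without dropping it.

Things in the scene. Friction and masses are not known exactly. Their poses are not given: they have to be found in the camera images.
- unit: White cooling-air unit, fixed, 200 wide, 175 deep, 150 high. Origin on the desk under the middle of the ledge's front edge; x into the unit, y to its left seen from the front, z up. Ledge: upper housing, underside at z 84, its front at x 0. Below it a recess 62 deep, y -91 to 91, closed at x 62 by the black cassette's front (cassette home).
- ledge_front (a point): Middle of the ledge's lower front edge (unit frame x 0, y 0, z 84 mm). Hidden below: the cassette's flat upright steel pull tongue, 6 thick (y -3 to 3), z 29 to 61, sticking forward from the cassette's front. Its eye: a window right through in y, 13 long in x, z 36 to 54, from 8 behind the tongue's nose; no other edge to catch. Side pressure over 7 N bends the tongue; over 25 N of pull tears it.
- cassette (a joint): Slide of the black filter cassette, in m: 0 home (starts within 4 mm of it), grows as it comes out to the front, firm stop at 0.080; 8 N of drag, stays where left. Its tongue slides in it with 2 N drag and 30 mm travel, start unknown: with the cassette home its eye's centre lies anywhere from x 20.5 (out) to 50.5 mm (pushed in) in the unit frame. Drawn right out it takes the cassette along.
- hook: Pull hook of 120 g lying flat. Origin under the middle of the black handle: 90 long (x -45 to 45), 22 wide (y), 30 high. Steel rod 6 mm thick along +x at z 15 from the handle to x 152, there bent square to +y: the bent end is 6 thick, its axis at x 152, its round tip at y 23. Best gripped across y at about x 20, near its balance point. Lying flat, z is up.
- hook_tip (a point): Point in the bent end of the pull hook: hook frame x 152, y 20, z 15 mm; the round tip ends 3 mm beyond it.
- vial_a: White sample vial with black cap, 21 across, 48 high, standing on the unit's top (150 mm up). Origin in the middle of its foot, z up.
- vial_b: Second white sample vial with black cap, 21 across, 48 high, standing on the unit's top. Origin in the middle of its foot, z up.
- vial_c: Third such vial, 21 across, 48 high, standing on the desk beside the unit's right cheek (y about -123 mm in the unit frame). Origin in the middle of its foot, z up.
- tin: Round white tin, 43 across, 22 high, on the unit's top. Origin in the middle of its foot, z up.

How it is judged:
On the way:
1. the hook, in the eye, has drawn the cassette out to its stop (value of joint cassette above 0.074 m and x of hook_tip in the frame of unit above -0.08 m and y of hook_tip in the frame of unit between 0 and 0.04 m and contact force between the fingers and hook above 0.5 N), for 0.1 s.
At the end, for the whole second after the job is handed in: The cassette is out by more than 72 mm (stop at 80) and the hook lies flat and still on the desk (handle's underside within 8 mm of the desk top, bent end below 25 mm, tilted less than 0.15 rad), touching neither unit nor cassette (value of joint cassette above 0.072 m and height (world z) of hook below 0.008 m and height (world z) of hook_tip below 0.025 m and angle between hook's own z axis and vertical below 0.15 rad and linear speed of hook below 0.02 m/s and contact force between hook and unit below 0.1 N).
It fails at once if the hook is pressed with more than 7 N against the tongue, cassette or unit while its bent end is not through the eye (contact force between hook and unit above 7 N and y of hook_tip in the frame of unit below -0.002 m).
It fails at once if the hook presses or pulls on the unit, its cassette or the tongue with more than 25 N (contact force between hook and unit above 25 N).
It fails at once if the gripper or arm touches the unit or its cassette (over 2 N) (contact force between any of the fingers, the arm and unit above 2 N).
It fails at once if a vial or the tin is knocked over or shifted by more than 20 mm (angle between any of vial_a, vial_b, vial_c, tin's own z axis and vertical above 0.6 rad or distance of any of vial_a, vial_b, vial_c, tin from where it was at the start of the episode above 0.02 m).
It fails at once if the hook is dropped (falls faster than 0.8 m/s out of the fingers) (contact force between the fingers and hook below 0.1 N and linear speed of hook above 0.8 m/s).
It also fails if it takes over 67 s, if anything falls off the work surface, if the arm or the gripper's body presses on something with over 40 N, if the wrist force passes 120 N, or if a joint passes its speed limit or range.

### The arm

A 7-joint arm with a two-finger parallel gripper is mounted at the origin on the work surface; the furniture and walls round the work are solid. World frame = base frame: x ahead of the robot, y to its left, z up, the work surface at z = 0. Lengths are in m, angles in rad, forces in N, time in s.
With the tool pointing down it reaches from about 0.4 to 0.85 m from the base axis. Payload 4.5 kg.
Tool frame: the origin (TCP) lies at the centre of the arm's flange, where the gripper is bolted on; the fingertips stand nose_length ahead of it and the grasp point (between the pads) lies 147 mm ahead of it (nose_length is the distance from the TCP to the fingertips, in m); z points along the fingers, y is the line along which they close (so a half turn about z gives the same grasp; the last joint's range is limited). The gripper opens to 88 mm and grips with 3 to 60 N. Pads are 18 mm wide; open, the fingers measure 123 mm over their backs; the gripper's body (75 mm by 187 mm) begins 45 mm behind the grasp point.
Start: joints at [1.238, 0.689, -0.195, 1.565, 0.157, 0.902, -0.215], TCP at [0.224, -0.583, 0.405] pointing down, gripper open.
Joint ranges: [-3.01, 3.01], [-0.46, 2.08], [-1.47, 1.51], [0.13, 2.56], [-1, 4.14], [0.04, 2.09], [-2.66, 2.66]. Speed limits (rad/s): [2.57, 2.57, 3.14, 3.14, 3.14, 3.14, 3.14].

### API

Orientations are given as a unit quaternion [x, y, z, w].
In Python, from plant import * gives the robot as it stands.
- The arm moves only by the tool play_rows, never from a script. Its argument "rows" is a list that holds one entry, the list of rows, each a list of 6 numbers: the shift along the tool's x, y, z normalised to -1 to 1, where 1 is 0.5 m, then the turn, a rotation vector about the tool's x, y, z normalised to -1 to 1, where 1 is 0.5 rad. A call has 1 to 20 rows; each row is the pose to reach, as a shift and turn from the pose commanded when the call began, along the tool's axes at that moment; what a row does not reach only later rows make up. A row lasts 1/12 s, in which the tool goes at most 41.7 mm and 7.16 degrees, less where a joint would pass 70% of its speed; a pose out of reach is approached as far as the arm can. A call with a number of a shift or a turn outside -1 to 1 is refused whole. A call with a gripper value outside its range is refused whole. "claw" is the closure, from 0 (fully open) to 1 (shut), set as the call begins (left out, the last holds). The fingers move at their own pace and stop on an object; "squeeze" is the grip in N (left out, the last holds). Time passes only in rows, so rows that repeat a pose let the fingers close. It gives the time, the measured TCP pose, the force, the opening and the grip force at its end, in the units of the state.
- get_state(): the state, without advancing time (a new reading comes with each control period).
- snapshot(name): name is "scene" or "top"; returns a dict with "pixels" (480x640x3 uint8, blue, green, red), "camera_matrix" (3x3 intrinsics, pixels), "world_to_cam" (4x4, takes a point from world to camera coordinates). Camera axes: x right, y down, z forward; pixel columns grow to the right and rows downward; lengths in m; the calibration is good to about 2 mm. A picture is of the moment at which its call begins. There is no depth.
- finish_job(): hands the job in; it is judged then, once.
The state is a dict: "clock": time; "q": joint angles; "qd": joint speeds; "joint_torque": joint torques, N m; "tool_pos": TCP position; "eef_rot": TCP orientation; "contact_force": force on the tool from outside, world axes, zero at the start; "moment": the same for the moment, N m; "opening": opening from 0.0 (shut) to 1.0 (fully open); "finger_force": force on a finger pad.
Only numpy, scipy, OpenCV 4.12 (cv2) and the standard library are available. Lean on these libraries where they do the work, as an engineer would, in place of code of your own. Each camera call takes 0.05 s, during which the arm holds its last target. There are 200 camera calls.

## Working session

There is one attempt and no reset: what is moved stays moved. The work goes in short steps, Python scripts to look and compute and a tool call to move; the robot and the scene stay as the last step left them, time stands still between calls to the robot, and variables do not carry over. Pictures are saved under pics/ and viewed, at most 10 in all, crops included, and the job is handed in when it is done.

Besides the shell and the picture viewer there is one more tool, called after "Emit:" in YAML: its name, and indented under it one key for each argument. play_rows: Moves the arm, as the interface text tells. Its arguments: {"type":"object","properties":{"rows":{"type":"array"},"claw":{"type":"number"},"squeeze":{"type":"number"}},"required":["rows"]}

```bash
mkdir -p pics; python3 - <<'E'
from plant import *
import cv2,pickle
print(get_state())
for n in("scene","top"):
    s=snapshot(n);cv2.imwrite(f"pics/{n}0.png",s["pixels"]);pickle.dump(s,open(f"{n}.pkl","wb"))
    print(s["camera_matrix"],s["world_to_cam"])
E
```

```text
{'clock': 0.0, 'q': array([ 1.23782763,  0.6899951 , -0.19452952,  1.56635714,  0.1573088 ,
        0.90250025, -0.21506847]), 'qd': array([ 0.0009724 , -0.0011329 ,  0.00033599,  0.0004449 ,  0.00050825,
       -0.00027491,  0.00061415]), 'joint_torque': array([ 1.30427202e-04, -5.27564478e+01, -1.26684878e+00, -1.53427380e+01,
       -5.26439014e-02,  6.68444205e-03,  1.63607724e-04]), 'tool_pos': array([ 0.22398507, -0.58312783,  0.40389972]), 'eef_rot': array([ 9.83219423e-01,  1.82424495e-01, -2.34720960e-04, -9.02917426e-04]), 'contact_force': array([ 0.06974379, -0.02674896,  0.82806387]), 'moment': array([0.00535016, 0.0212279 , 0.00357629]), 'finger_force': 0.0, 'opening': 1.0004913377628988}
[[445.19513521   0.         315.79224104]
 [  0.         445.19513521 236.18031868]
 [  0.           0.           1.        ]] [[-0.31731356  0.9482269  -0.01333622  0.36117271]
 [ 0.79974051  0.26001376 -0.54111732 -0.33867714]
 [-0.5096344  -0.18236938 -0.84084136  1.19878514]
 [ 0.          0.          0.          1.        ]]
[[439.52534437   0.         323.58706129]
 [  0.         439.52534437 237.82381558]
 [  0.           0.           1.        ]] [[ 0.01421647 -0.99989492 -0.00283428 -0.22470935]
 [-0.98938852 -0.01365707 -0.14465076  0.59462586]
 [ 0.14459685  0.00486063 -0.98947871  0.86862008]
 [ 0.          0.          0.          1.        ]]
```

View pics/scene0.png

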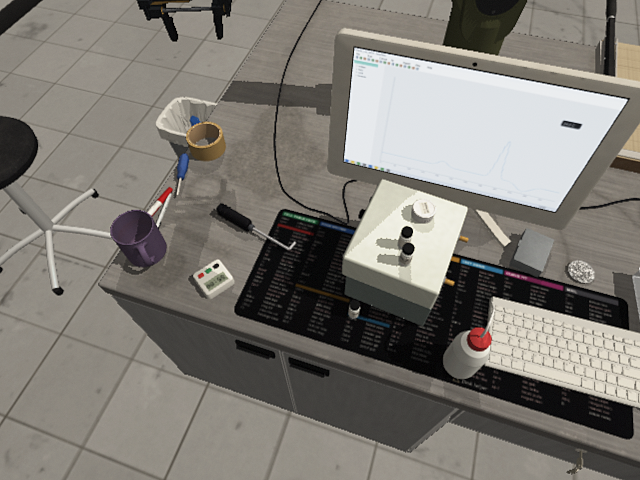

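View pics/top0.png

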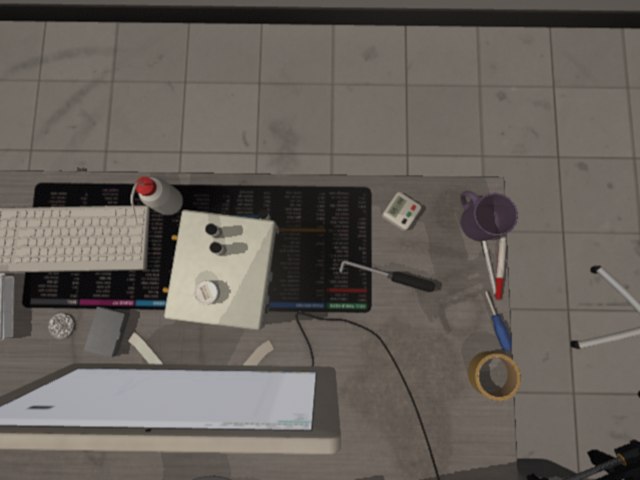

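```bash
python3 - <<'E'
import cv2
a=cv2.imread("pics/top0.png")[190:340,155:445]
b=cv2.imread("pics/scene0.png")[170:330,205:475]
cv2.imwrite("pics/c1.png",cv2.resize(a,None,fx=2.75,fy=2.75,interpolation=cv2.INTER_CUBIC))
cv2.imwrite("pics/c2.png",cv2.resize(b,None,fx=2.96,fy=2.96,interpolation=cv2.INTER_CUBIC)[:, :800])
import plant;print([n for n in dir(plant) if n[0]!='_'],getattr(plant,'nose_length',None))
E
ls
```

```text
['Unreachable', 'finish_job', 'get_state', 'nose_length', 'snapshot'] 0.166
pics
scene.pkl
top.pkl
```

View pics/c1.png

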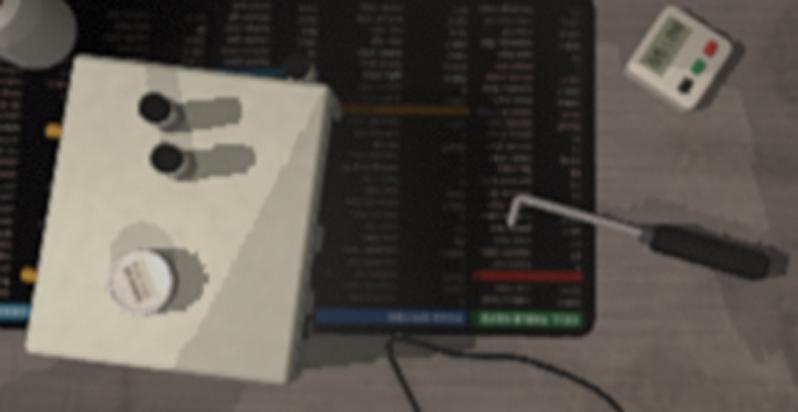

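View pics/c2.png

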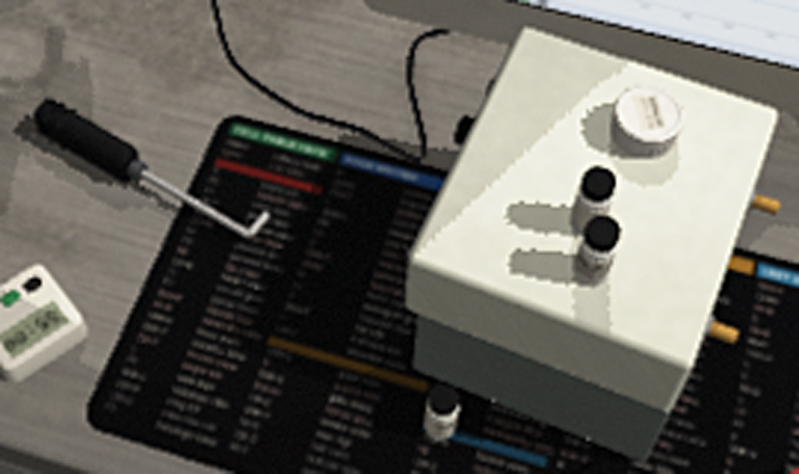

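```bash
cat > h.py <<'E'
import numpy as np,pickle
from scipy.optimize import least_squares
C={n:pickle.load(open(n+".pkl","rb")) for n in("scene","top")}
def proj(n,P):
    s=C[n];p=np.c_[P,np.ones(len(P))]@s["world_to_cam"].T;u=p[:,:3]@s["camera_matrix"].T
    return u[:,:2]/u[:,2:]
def T(v,P):
    c,s=np.cos(v[2]),np.sin(v[2]);P=np.array(P,float)/1000
    return P@np.array([[c,s,0],[-s,c,0],[0,0,1]])+[v[0],v[1],0]
crop={"top":(2.75,(155,190)),"scene":(2.96,(205,170))}
def fit(obs,v0):
    def r(v):
        o=[]
        for n,P,uv in obs:
            k,off=crop[n];o.append((proj(n,T(v,P))-(np.array(uv)/k+off)).ravel())
        return np.concatenate(o)
    f=least_squares(r,v0,loss="soft_l1");print(f.x.round(4),np.degrees(f.x[2]).round(2));print(r(f.x).reshape(-1,2).round(1).tolist());return f.x
E
python3 - <<'E'
from h import *
top=[[0,100,150],[0,-100,150],[175,-100,150],[175,100,150]]
u=fit([("top",top,[(288,383),(331,88),(76,56),(27,352)]),("scene",top+[[0,-100,84]],[(527,28),(410,255),(690,365),(778,110),(412,312)])],[.5,-.15,1.5])
hk=[[152,0,15],[152,22,15],[48,0,15],[-45,0,15]]
h=fit([("top",hk,[(518,200),(513,224),(648,236),(778,265)]),("scene",hk,[(250,233),(266,214),(138,172),(45,115)])],[.4,-.45,1.5])
for q in u,h:
  pass
print("vial_c",T(u,[[60,-123,0]]))
g=T(h,[[20,0,15]])[0];print("grasp",g,"tip",T(h,[[152,20,15]])[0])
d=np.array([*(h[:2]-u[:2])]);c,s=np.cos(u[2]),np.sin(u[2]);print("hook in unit",c*d[0]+s*d[1],-s*d[0]+c*d[1])
from plant import get_state
from scipy.spatial.transform import Rotation as R
st=get_state();r=R.from_quat(st["eef_rot"]);print(r.as_matrix().round(4))
# tool goal: down, tool x along hook x  or reverse
for sg in(0,np.pi):
  a=h[2]+sg;G=R.from_matrix(np.c_[[np.cos(a),np.sin(a),0],[np.sin(a),-np.cos(a),0],[0,0,-1]])
  print("turn",((r.inv()*G).as_rotvec()/.5).round(3),"shift",(r.inv().apply([g[0],g[1],.162+.15]-st["tool_pos"])/.5).round(4))
E
```

```text
[ 0.5127 -0.116   1.4625] 83.79
[[-0.5, 1.8], [-0.5, -1.0], [-1.7, -0.7], [-2.8, 0.8], [-2.4, -2.2], [-2.3, 0.9], [-0.2, 1.1], [0.2, -0.8], [-4.2, -0.8]]
[ 0.5123 -0.4045  1.3152] 75.36
[[-0.7, -0.8], [-1.6, 0.5], [-0.4, -0.8], [-4.7, 0.5], [-0.7, -0.1], [-0.3, -1.0], [-1.4, -1.2], [-2.4, -0.2]]
vial_c [[ 0.64150871 -0.06962269  0.        ]]
grasp [ 0.51730965 -0.38517476  0.015     ] tip [ 0.53133037 -0.25240647  0.015     ]
hook in unit -0.2869123119492833 -0.03070491507854723
[[ 9.334e-01  3.587e-01 -8.000e-04]
 [ 3.587e-01 -9.334e-01  1.500e-03]
 [-2.000e-04 -1.700e-03 -1.000e+00]]
turn [-3.000e-03 -1.000e-03 -1.897e+00] shift [ 0.6896 -0.1589  0.1841]
turn [-2.000e-03  4.000e-03  4.387e+00] shift [ 0.6896 -0.1589  0.1841]
```

```bash
python3 - <<'E'
from h import *
import cv2
u=[.5127,-.116,1.4625];h=[.5123,-.4045,1.3152]
B=[[x,y,z] for z in(0,84,150) for x,y in((0,100),(0,-100),(175,-100),(175,100))]
out=[]
for n,(x0,y0,w,hh) in {"top":(155,190,290,150),"scene":(205,170,270,160)}.items():
    k=2.75 if n=="top" else 2.96
    k=2.74; im=cv2.resize(C[n]["pixels"][y0:y0+hh,x0:x0+w],(795,int(hh*795/w)),interpolation=cv2.INTER_CUBIC)[:300 if 0 else 600];k=795/w
    P=(proj(n,T(u,B))-[x0,y0]+.0)*k
    for l in range(3):
        cv2.polylines(im,[P[4*l:4*l+4].round().astype(int)],True,[(0,0,255),(0,255,0),(255,0,0)][l],1)
    for q in proj(n,T(h,[[152,0,15],[152,23,15],[45,0,15],[-45,0,15],[45,11,30],[45,-11,30],[-45,11,30],[-45,-11,30]])):
        cv2.circle(im,tuple(((q-[x0,y0])*k).round().astype(int).tolist()),2,(0,255,255),-1)
    out.append(im)
im=np.vstack(out);cv2.imwrite("pics/ov.png",cv2.resize(im,None,fx=600/im.shape[0],fy=600/im.shape[0],interpolation=cv2.INTER_AREA))
cv2.imwrite("pics/ov1.png",out[1])
E
```

```text
(no output)
```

View pics/ov1.png

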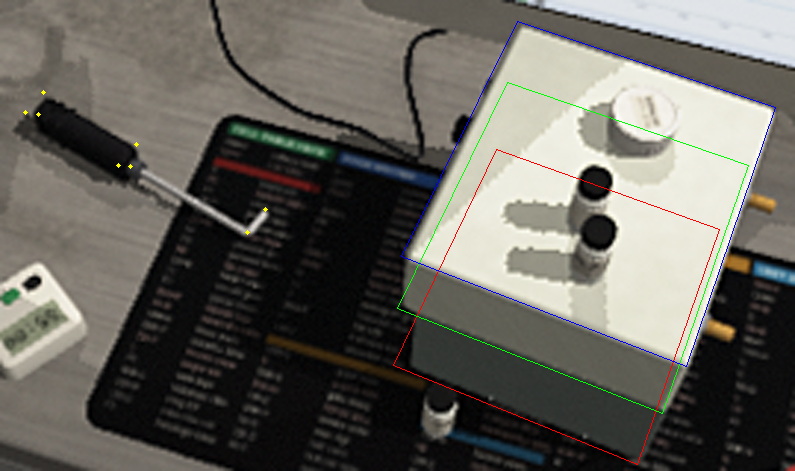

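View pics/ov.png

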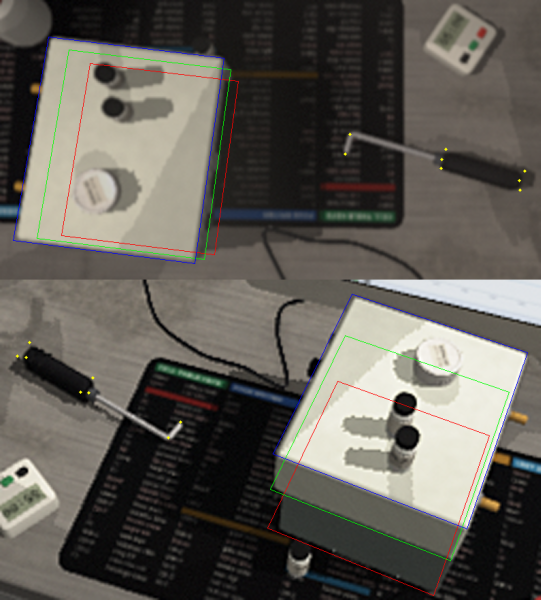

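```bash
python3 - <<'E'
from h import *
import cv2
P=[C[n]["camera_matrix"]@C[n]["world_to_cam"][:3] for n in("scene","top")]
for a,b in [((338,32),(338,368)),((338,32),(338,450)),((330,172),(338,368)),((330,172),(338,450))]:
    X=cv2.triangulatePoints(P[0],P[1],np.array(a,float),np.array(b,float));X=(X[:3]/X[3]).T
    print(a,b,X.round(3),proj("scene",X).round(),proj("top",X).round())
E
```

```text
(338, 32) (338, 368) [[ 0.387 -0.224  0.422]] [[329.  32.]] [[326. 371.]]
(338, 32) (338, 450) [[ 0.28  -0.24   0.353]] [[338.  32.]] [[338. 450.]]
(330, 172) (338, 368) [[ 0.332 -0.242  0.029]] [[327. 172.]] [[334. 369.]]
(330, 172) (338, 450) [[ 0.104 -0.28  -0.232]] [[337. 171.]] [[346. 447.]]
```

Emit:
play_rows:
  rows:
    - [[0.69,-0.159,0.184,0,0,-1],[0.69,-0.159,0.184,0,0,-1],[0.69,-0.159,0.184,0,0,-1],[0.69,-0.159,0.184,0,0,-1],[0.69,-0.159,0.184,0,0,-1],[0.69,-0.159,0.184,0,0,-1],[0.69,-0.159,0.184,0,0,-1],[0.69,-0.159,0.184,0,0,-1],[0.69,-0.159,0.184,0,0,-1],[0.69,-0.159,0.184,0,0,-1],[0.69,-0.159,0.184,0,0,-1]]
  claw: 0

```text
clock: 1.02
tool_pos: [0.5195, -0.383, 0.3117]
eef_rot: [0.906, 0.422, 0.0, -0.001]
contact_force: [-0.2, -0.6, -0.1]
opening: 0.999
finger_force: 0.0
```

Emit:
play_rows:
  rows:
    - [[0,0,0,0,0,-0.897],[0,0,0,0,0,-0.897],[0,0,0,0,0,-0.897],[0,0,0,0,0,-0.897],[0,0,0,0,0,-0.897],[0,0,0,0,0,-0.897]]

```text
clock: 1.52
tool_pos: [0.5163, -0.387, 0.3127]
eef_rot: [0.793, 0.609, -0.001, -0.0]
contact_force: [0.4, -0.1, -0.8]
opening: 1.001
finger_force: 0.0
```

```bash
cat >> h.py <<'E'
from scipy.spatial.transform import Rotation as R
def tool(pos,yaw,zero=None):
    """rows numbers to bring TCP to pos, pointing down, tool x at yaw"""
    from plant import get_state
    st=get_state();r=R.from_quat(st["eef_rot"]);a=yaw
    G=R.from_matrix(np.c_[[np.cos(a),np.sin(a),0],[np.sin(a),-np.cos(a),0],[0,0,-1]])
    print("t",round(st["clock"],2),"pos",st["tool_pos"].round(4),"yaw",np.arctan2(*r.as_matrix()[1::-1,0]).round(4),"F",st["contact_force"].round(2),"op",round(st["opening"],3),"grip",round(st["finger_force"],1))
    print("shift",(r.inv().apply(np.array(pos)-st["tool_pos"])/.5).round(4),"turn",((r.inv()*G).as_rotvec()/.5).round(4))
E
python3 - <<'E'
from h import *
tool([.5173,-.3852,.169],1.3152)
from plant import get_state,snapshot;print(get_state()["q"].round(2))
import cv2;a=snapshot("scene")["pixels"];b=snapshot("top")["pixels"]
cv2.imwrite("pics/g.png",cv2.resize(np.hstack([a[:,60:500],b[150:,200:].repeat(1,0) if 0 else b[:,200:]]),(800,436)))
E
```

```text
t 1.52 pos [ 0.5163 -0.387   0.3127] yaw 1.3105 F [ 0.43 -0.12 -0.75] op 1.001 grip 0.0
shift [0.0043 0.0013 0.2875] turn [-0.0015  0.0018 -0.0093]
[ 0.77  0.85 -0.38  1.57  0.4   0.8  -0.03]
```

View pics/g.png

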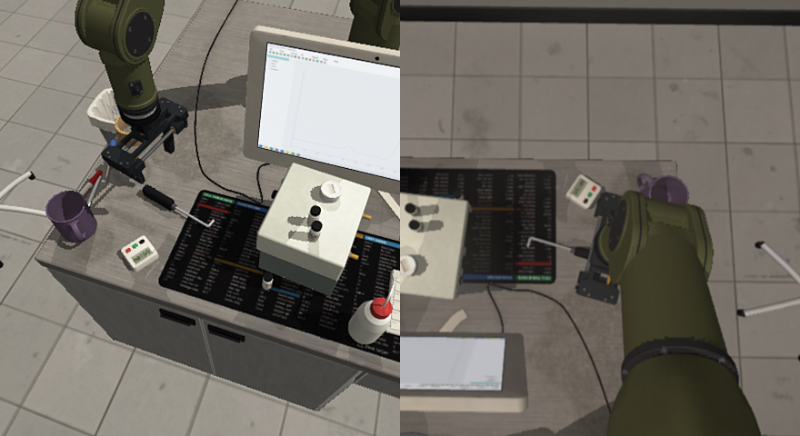

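Emit:
play_rows:
  rows:
    - [[0.004,0.001,0.07,0,0,0.0],[0.004,0.001,0.14,0,0,0],[0.004,0.001,0.2,0,0,0],[0.004,0.001,0.25,0,0,0],[0.004,0.001,0.28,0,0,0],[0.004,0.001,0.287,0,0,0],[0.004,0.001,0.287,0,0,0],[0.004,0.001,0.287,0,0,0]]

```text
clock: 2.28
tool_pos: [0.5193, -0.3841, 0.1705]
eef_rot: [0.792, 0.611, 0.0, 0.001]
contact_force: [0.0, -0.6, -0.2]
opening: 0.995
finger_force: 0.0
```

```bash
python3 - <<'E'
from h import *
tool([.5173,-.3852,.169],1.3152)
from plant import snapshot
import cv2;a=snapshot("scene")["pixels"]
cv2.imwrite("pics/g2.png",cv2.resize(a[150:310,120:400],None,fx=2.8,fy=2.8))
E
```

```text
t 2.28 pos [ 0.5193 -0.3841  0.1705] yaw 1.3147 F [ 0.01 -0.6  -0.21] op 0.995 grip 0.0
shift [-0.0032 -0.0034  0.003 ] turn [ 0.0042  0.0014 -0.0009]
```

View pics/g2.png

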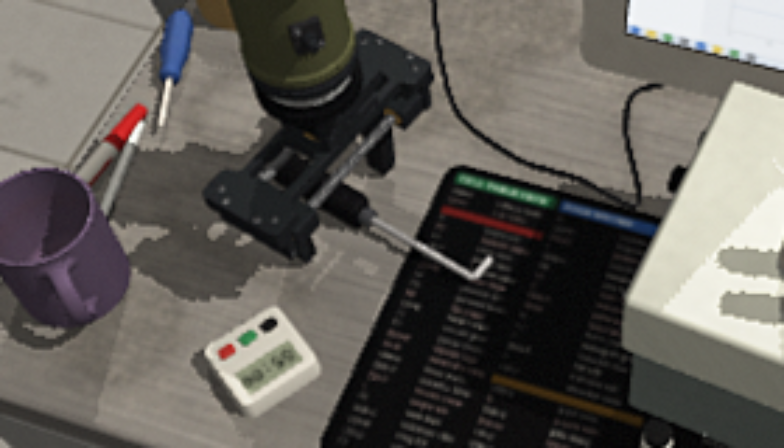

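Emit:
play_rows:
  rows:
    - [[0,0,0,0,0,0],[0,0,0,0,0,0],[0,0,0,0,0,0],[0,0,0,0,0,0],[0,0,0,0,0,0],[0,0,0,0,0,0],[0,0,0,0,0,0],[0,0,0,0,0,0],[0,0,0,0,0,0],[0,0,0,0,0,0],[0,0,0,0,0,0],[0,0,0,0,0,0]]
  claw: 1
  squeeze: 40

```text
clock: 3.33
tool_pos: [0.5187, -0.3837, 0.1692]
eef_rot: [0.791, 0.611, -0.0, -0.0]
contact_force: [-0.6, -0.2, -0.6]
opening: 0.246
finger_force: 39.9
```

```bash
python3 - <<'E'
from h import *
tool([.5193,-.3841,.1705+.030],1.4625)
E
```

```text
t 3.33 pos [ 0.5187 -0.3837  0.1692] yaw 1.3153 F [-0.62 -0.25 -0.62] op 0.246 grip 39.9
shift [-0.0005  0.0014 -0.0626] turn [-1.000e-04 -0.000e+00 -2.945e-01]
```

Emit:
play_rows:
  rows:
    - [[0,0,-0.03,0,0,0],[0,0,-0.06,0,0,0],[0,0,-0.06,0,0,-0.1],[0,0,-0.06,0,0,-0.2],[0,0,-0.06,0,0,-0.295],[0,0,-0.06,0,0,-0.295],[0,0,-0.06,0,0,-0.295]]

```text
clock: 3.92
tool_pos: [0.5189, -0.384, 0.2005]
eef_rot: [0.745, 0.667, 0.0, 0.001]
contact_force: [-0.4, 0.4, -0.9]
opening: 0.248
finger_force: 39.9
```

```bash
python3 - <<'E'
from h import *
u=[.5127,-.116,1.4625]
g=T(u,[[-157,-12,0]])[0];tool([g[0],g[1],.199],u[2])
E
```

```text
t 3.92 pos [ 0.5189 -0.384   0.2005] yaw 1.4612 F [-0.44  0.37 -0.87] op 0.248 grip 39.9
shift [ 0.2174 -0.0465  0.0029] turn [ 0.0028  0.0012 -0.0026]
```

Emit:
play_rows:
  rows:
    - [[0.05,-0.046,0,0,0,0],[0.1,-0.046,0,0,0,0],[0.15,-0.046,0,0,0,0],[0.2,-0.046,0,0,0,0],[0.217,-0.046,0,0,0,0],[0.217,-0.046,0,0,0,0],[0.217,-0.046,0,0,0,0],[0.217,-0.046,0,0,0,0]]

```text
clock: 4.58
tool_pos: [0.5072, -0.2756, 0.1994]
eef_rot: [0.745, 0.667, -0.001, 0.001]
contact_force: [-0.2, -0.3, -1.7]
opening: 0.252
finger_force: 39.9
```

```bash
python3 - <<'E'
from h import *
u=[.5127,-.116,1.4625]
g=T(u,[[-157,-12,0]])[0];tool([g[0],g[1],.199],u[2])
from plant import snapshot
import cv2;a=snapshot("scene")["pixels"];b=snapshot("top")["pixels"];cv2.imwrite("pics/s3.png",a);cv2.imwrite("pics/t3.png",b)
# scene crop x 250-390,y200-310 ; top crop x 220-360,y 200-310
im=np.hstack([cv2.resize(q,None,fx=2.85,fy=2.85,interpolation=cv2.INTER_CUBIC) for q in (a[180:380,270:410],b[170:370,245:385])])
print(im.shape);cv2.imwrite("pics/c3.png",im)
E
```

```text
t 4.58 pos [ 0.5072 -0.2756  0.1994] yaw 1.46 F [-0.17 -0.29 -1.74] op 0.252 grip 39.9
shift [0.0045 0.0005 0.0007] turn [ 0.0003  0.0047 -0.005 ]
(570, 798, 3)
```

View pics/c3.png

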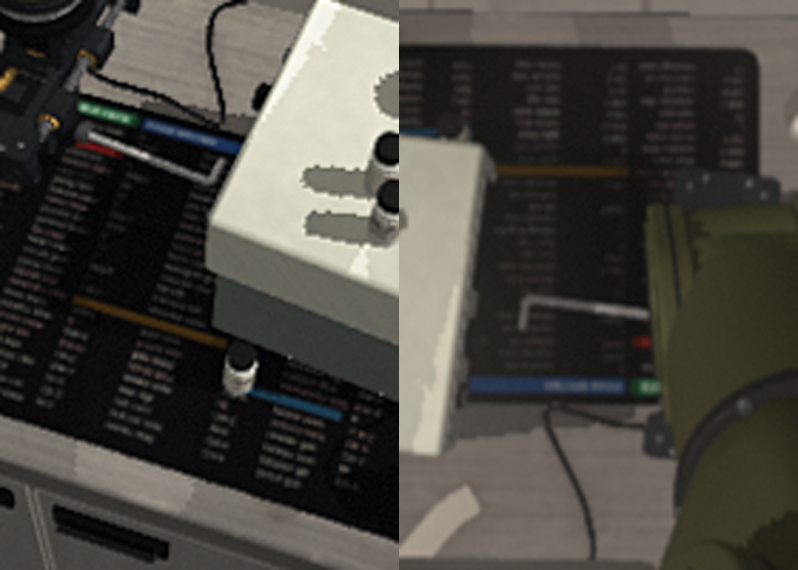

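```bash
python3 - <<'E'
from h import *
u=np.array([.5127,-.116,1.4625])
crop["top"]=(2.85,(245,170));crop["scene"]=(2.85,(270,180))
hk=[[152,0,45],[152,22,45]]
h=fit([("top",hk+[[75,0,45]],[(125,302),(123,327),(233,313)]),("scene",hk,[(213,181),(222,163)])],[.5,-.29,1.46])
print("corner px pred",[(proj(n,T(u,[[0,-100,150],[0,-100,84],[0,100,150]]))-crop[n][1])*2.85 for n in("scene","top")])
tp=T(h,[[152,20,45]])[0];c,s=np.cos(u[2]),np.sin(u[2]);d=tp[:2]-u[:2]
print("tip in unit",c*d[0]+s*d[1],-s*d[0]+c*d[1])
g=T(h,[[20,0,0]]);print("grasp",g)
E
```

```text
[ 0.5018 -0.2971  1.4481] 82.97
[[-0.1, -1.4], [-1.0, 0.6], [-0.7, -0.1], [-1.5, -0.0], [-0.5, -1.8]]
corner px pred [array([[202.85994642, 219.5467121 ],
       [199.40667044, 269.60540337],
       [315.21770303,  -7.87789897]]), array([[ 85.02375577, 145.30794058],
       [ 95.68155672, 162.58870419],
       [ 40.63773906, 459.21566516]])]
tip in unit -0.02890131216633491 0.009050385985131578
grasp [[ 0.50427211 -0.27720925  0.        ]]
```

```bash
cat > m.py <<'E'
from plant import get_state
import numpy as np
s=get_state();u=[.5127,-.116,1.4625];c,n=np.cos(u[2]),np.sin(u[2]);R=np.array([[c,n],[-n,c]])
p=R@(s["tool_pos"][:2]-u[:2])*1000
print(round(s["clock"],2),"unit xy of grasp mm",p.round(1),"z",(s["tool_pos"][2]*1000).round(1),"Fu",(R@s["contact_force"][:2]).round(2),s["contact_force"][2].round(2),"Mu",(R@s["moment"][:2]).round(3),s["moment"][2].round(3),"grip",round(s["finger_force"],1))
E
python3 m.py
```

```text
4.68 unit xy of grasp mm [-159.2  -11.6] z 199.2 Fu [-0.13  0.3 ] -1.07 Mu [-0.121 -0.026] 0.031 grip 39.9
```

Emit:
play_rows:
  rows:
    - [[0.01,0,0,0,0,0],[0.02,0,0,0,0,0],[0.03,0,0,0,0,0],[0.04,0,0,0,0,0],[0.05,0,0,0,0,0],[0.056,0,0,0,0,0],[0.056,0,0,0,0,0],[0.056,0,0,0,0,0]]

```text
clock: 5.35
tool_pos: [0.5107, -0.2452, 0.1993]
eef_rot: [0.744, 0.668, -0.0, 0.0]
contact_force: [-0.7, 0.1, -1.1]
opening: 0.247
finger_force: 39.9
```

```bash
python3 m.py
```

```text
5.35 unit xy of grasp mm [-128.7  -11.9] z 199.3 Fu [0.06 0.68] -1.07 Mu [-0.053  0.081] 0.041 grip 39.9
```

Emit:
play_rows:
  rows:
    - [[0.003,0,0,0,0,0],[0.006,0,0,0,0,0],[0.009,0,0,0,0,0],[0.012,0,0,0,0,0]]

```text
clock: 5.68
tool_pos: [0.5112, -0.2395, 0.1992]
eef_rot: [0.744, 0.668, -0.0, 0.0]
contact_force: [-0.3, -0.4, -1.7]
opening: 0.248
finger_force: 39.9
```

```bash
python3 m.py
```

```text
5.68 unit xy of grasp mm [-123.   -11.8] z 199.2 Fu [-0.42  0.29] -1.66 Mu [-0.066  0.021] -0.019 grip 39.9
```

Emit:
play_rows:
  rows:
    - [[0.003,0,0,0,0,0],[0.006,0,0,0,0,0],[0.009,0,0,0,0,0],[0.012,0,0,0,0,0]]

```text
clock: 6.02
tool_pos: [0.5117, -0.2341, 0.1993]
eef_rot: [0.744, 0.668, -0.0, 0.0]
contact_force: [0.8, -2.2, -1.3]
opening: 0.245
finger_force: 39.9
```

```bash
python3 m.py
```

```text
6.02 unit xy of grasp mm [-117.5  -11.8] z 199.3 Fu [-2.07 -1.07] -1.33 Mu [-0.085  0.419] 0.045 grip 39.9
```

Emit:
play_rows:
  rows:
    - [[0.003,0,0,0,0,0],[0.006,0,0,0,0,0],[0.009,0,0,0,0,0],[0.012,0,0,0,0,0]]

```text
clock: 6.35
tool_pos: [0.5125, -0.2276, 0.1993]
eef_rot: [0.744, 0.668, -0.0, 0.0]
contact_force: [-0.1, -1.5, -1.7]
opening: 0.241
finger_force: 39.9
```

```bash
python3 m.py
```

```text
6.35 unit xy of grasp mm [-111.   -11.8] z 199.3 Fu [-1.54 -0.11] -1.7 Mu [-0.122  0.501] 0.042 grip 39.9
```

Emit:
play_rows:
  rows:
    - [[-0.01,0,0,0,0,0],[-0.01,0.015,0,0,0,0],[-0.01,0.03,0,0,0,0],[-0.01,0.044,0,0,0,0],[-0.01,0.044,0,0,0,0],[0.005,0.044,0,0,0,0],[0.02,0.044,0,0,0,0],[0.03,0.044,0,0,0,0],[0.035,0.044,0,0,0,0],[0.035,0.044,0,0,0,0],[0.035,0.044,0,0,0,0]]

```text
clock: 7.27
tool_pos: [0.5362, -0.2123, 0.1993]
eef_rot: [0.744, 0.668, -0.0, 0.0]
contact_force: [-0.4, -0.1, -1.8]
opening: 0.246
finger_force: 39.9
```

```bash
python3 m.py
```

```text
7.27 unit xy of grasp mm [-93.2 -33.8] z 199.3 Fu [-0.16  0.39] -1.76 Mu [-0.098  0.053] -0.036 grip 39.9
```

Emit:
play_rows:
  rows:
    - [[0,-0.004,0,0,0,0],[0,-0.008,0,0,0,0],[0,-0.01,0,0,0,0],[0,-0.01,0,0,0,0]]

```text
clock: 7.6
tool_pos: [0.5308, -0.2124, 0.1992]
eef_rot: [0.744, 0.668, -0.0, -0.0]
contact_force: [-0.2, -0.4, -1.7]
opening: 0.244
finger_force: 39.9
```

```bash
python3 m.py
```

```text
7.6 unit xy of grasp mm [-93.8 -28.4] z 199.2 Fu [-0.4   0.17] -1.75 Mu [-0.135  0.033] 0.017 grip 39.9
```

Emit:
play_rows:
  rows:
    - [[0,-0.002,0,0,0,0],[0,-0.003,0,0,0,0],[0,-0.003,0,0,0,0]]

```text
clock: 7.85
tool_pos: [0.5297, -0.2119, 0.1992]
eef_rot: [0.744, 0.668, -0.0, -0.0]
contact_force: [0.1, -0.4, -1.7]
opening: 0.245
finger_force: 39.9
```

```bash
python3 m.py
```

```text
7.85 unit xy of grasp mm [-93.5 -27.2] z 199.2 Fu [-0.43 -0.19] -1.65 Mu [-0.076 -0.03 ] 0.022 grip 39.9
```

Emit:
play_rows:
  rows:
    - [[0,-0.002,0,0,0,0],[0,-0.003,0,0,0,0],[0,-0.003,0,0,0,0]]

```text
clock: 8.1
tool_pos: [0.5282, -0.2117, 0.1992]
eef_rot: [0.744, 0.668, -0.0, -0.0]
contact_force: [-0.1, 0.0, -2.5]
opening: 0.246
finger_force: 39.9
```

```bash
python3 m.py
```

```text
8.1 unit xy of grasp mm [-93.5 -25.7] z 199.2 Fu [0.   0.09] -2.47 Mu [-0.074  0.035] 0.033 grip 39.9
```

Emit:
play_rows:
  rows:
    - [[0,-0.001,0,0,0,0],[0,-0.002,0,0,0,0],[0,-0.002,0,0,0,0]]

```text
clock: 8.35
tool_pos: [0.5272, -0.2116, 0.1992]
eef_rot: [0.744, 0.668, -0.0, -0.0]
contact_force: [0.5, -0.8, -1.2]
opening: 0.246
finger_force: 39.9
```

```bash
python3 m.py
```

```text
8.35 unit xy of grasp mm [-93.4 -24.7] z 199.2 Fu [-0.74 -0.61] -1.18 Mu [-0.09  -0.005] -0.004 grip 39.9
```

Emit:
play_rows:
  rows:
    - [[0,-0.001,0,0,0,0],[0,-0.002,0,0,0,0],[0,-0.002,0,0,0,0]]

```text
clock: 8.6
tool_pos: [0.5262, -0.2115, 0.1992]
eef_rot: [0.744, 0.668, -0.0, -0.0]
contact_force: [-0.0, 0.7, -1.7]
opening: 0.246
finger_force: 39.9
```

```bash
python3 m.py
```

```text
8.6 unit xy of grasp mm [-93.5 -23.7] z 199.2 Fu [0.7 0.1] -1.67 Mu [-0.038  0.047] 0.042 grip 39.9
```

Emit:
play_rows:
  rows:
    - [[0,-0.001,0,0,0,0],[0,-0.002,0,0,0,0],[0,-0.002,0,0,0,0]]

```text
clock: 8.85
tool_pos: [0.5252, -0.2114, 0.1992]
eef_rot: [0.744, 0.668, -0.0, -0.0]
contact_force: [0.3, 0.7, -1.7]
opening: 0.249
finger_force: 39.9
```

```bash
python3 m.py
```

```text
8.85 unit xy of grasp mm [-93.5 -22.7] z 199.2 Fu [ 0.7  -0.25] -1.71 Mu [-0.086 -0.004] -0.01 grip 39.9
```

Emit:
play_rows:
  rows:
    - [[0,-0.001,0,0,0,0],[0,-0.002,0,0,0,0],[0,-0.002,0,0,0,0]]

```text
clock: 9.1
tool_pos: [0.5242, -0.2113, 0.1992]
eef_rot: [0.744, 0.668, -0.0, -0.0]
contact_force: [0.9, -1.1, -2.3]
opening: 0.249
finger_force: 39.9
```

```bash
python3 m.py
```

```text
9.1 unit xy of grasp mm [-93.5 -21.7] z 199.2 Fu [-0.99 -1.02] -2.32 Mu [-0.066  0.062] -0.052 grip 39.9
```

Emit:
play_rows:
  rows:
    - [[0,-0.001,0,0,0,0],[0,-0.002,0,0,0,0],[0,-0.002,0,0,0,0]]

```text
clock: 9.35
tool_pos: [0.5232, -0.2112, 0.1992]
eef_rot: [0.744, 0.668, -0.0, -0.0]
contact_force: [0.3, 0.6, -1.1]
opening: 0.244
finger_force: 39.9
```

```bash
python3 m.py
```

```text
9.35 unit xy of grasp mm [-93.5 -20.7] z 199.2 Fu [ 0.6  -0.19] -1.12 Mu [-0.131  0.012] -0.007 grip 39.9
```

Emit:
play_rows:
  rows:
    - [[0,-0.001,0,0,0,0],[0,-0.002,0,0,0,0],[0,-0.002,0,0,0,0]]

```text
clock: 9.6
tool_pos: [0.5222, -0.2111, 0.1992]
eef_rot: [0.744, 0.668, -0.0, -0.0]
contact_force: [0.8, -0.0, -1.9]
opening: 0.243
finger_force: 39.9
```

```bash
python3 m.py
```

```text
9.6 unit xy of grasp mm [-93.5 -19.7] z 199.2 Fu [ 0.06 -0.78] -1.93 Mu [-0.042  0.024] -0.021 grip 39.9
```

Emit:
play_rows:
  rows:
    - [[0,-0.002,0,0,0,0],[0,-0.004,0,0,0,0],[0,-0.006,0,0,0,0],[0,-0.006,0,0,0,0]]

```text
clock: 9.93
tool_pos: [0.519, -0.2107, 0.1992]
eef_rot: [0.744, 0.668, -0.0, -0.0]
contact_force: [-0.1, 0.1, -1.2]
opening: 0.242
finger_force: 39.9
```

```bash
python3 m.py
```

```text
9.93 unit xy of grasp mm [-93.5 -16.5] z 199.2 Fu [0.05 0.06] -1.16 Mu [-0.024  0.036] 0.021 grip 39.9
```

Emit:
play_rows:
  rows:
    - [[0,-0.002,0,0,0,0],[0,-0.004,0,0,0,0],[0,-0.006,0,0,0,0],[0,-0.008,0,0,0,0],[0,-0.008,0,0,0,0]]

```text
clock: 10.35
tool_pos: [0.5151, -0.2103, 0.1992]
eef_rot: [0.744, 0.668, -0.0, -0.0]
contact_force: [-0.1, -0.7, -1.2]
opening: 0.245
finger_force: 39.9
```

```bash
python3 m.py
```

```text
10.35 unit xy of grasp mm [-93.5 -12.6] z 199.2 Fu [-0.74 -0.02] -1.23 Mu [-0.072  0.005] -0.021 grip 39.9
```

Emit:
play_rows:
  rows:
    - [[-0.004,0,0,0,0,0],[-0.008,0,0,0,0,0],[-0.012,0,0,0,0,0],[-0.016,0,0,0,0,0]]

```text
clock: 10.68
tool_pos: [0.5146, -0.2179, 0.1992]
eef_rot: [0.744, 0.668, 0.0, -0.0]
contact_force: [-0.6, 3.0, -1.6]
opening: 0.245
finger_force: 39.9
```

```bash
python3 m.py
```

```text
10.68 unit xy of grasp mm [-101.1  -12.9] z 199.2 Fu [2.92 0.89] -1.59 Mu [-0.05  -0.402] -0.013 grip 39.9
```

Emit:
play_rows:
  rows:
    - [[-0.004,0,0,0,0,0],[-0.008,0,0,0,0,0],[-0.012,0,0,0,0,0],[-0.016,0,0,0,0,0],[-0.02,0,0,0,0,0],[-0.024,0,0,0,0,0],[-0.028,0,0,0,0,0],[-0.032,0,0,0,0,0],[-0.036,0,0,0,0,0],[-0.04,0,0,0,0,0],[-0.044,0,0,0,0,0],[-0.048,0,0,0,0,0],[-0.052,0,0,0,0,0],[-0.056,0,0,0,0,0],[-0.06,0,0,0,0,0]]

```text
clock: 11.93
tool_pos: [0.5117, -0.2454, 0.199]
eef_rot: [0.743, 0.669, 0.002, -0.001]
contact_force: [1.1, 7.9, -2.3]
opening: 0.246
finger_force: 39.9
```

```bash
python3 m.py
```

```text
11.93 unit xy of grasp mm [-128.7  -13. ] z 199.0 Fu [ 7.98 -0.24] -2.26 Mu [-0.05  -1.598] -0.042 grip 39.9
```

Emit:
play_rows:
  rows:
    - [[-0.005,0,0,0,0,0],[-0.01,0,0,0,0,0],[-0.015,0,0,0,0,0],[-0.02,0,0,0,0,0],[-0.025,0,0,0,0,0],[-0.03,0,0,0,0,0],[-0.035,0,0,0,0,0],[-0.04,0,0,0,0,0],[-0.045,0,0,0,0,0],[-0.05,0,0,0,0,0],[-0.055,0,0,0,0,0],[-0.06,0,0,0,0,0],[-0.065,0,0,0,0,0],[-0.07,0,0,0,0,0],[-0.075,0,0,0,0,0],[-0.08,0,0,0,0,0],[-0.085,0,0,0,0,0],[-0.09,0,0,0,0,0],[-0.095,0,0,0,0,0]]

```text
clock: 13.52
tool_pos: [0.5066, -0.2925, 0.1989]
eef_rot: [0.743, 0.669, 0.002, -0.002]
contact_force: [0.9, 8.6, -2.6]
opening: 0.248
finger_force: 39.9
```

```bash
python3 m.py
```

```text
13.52 unit xy of grasp mm [-176.1  -13. ] z 198.9 Fu [8.63 0.01] -2.55 Mu [-0.11  -1.705] -0.027 grip 39.9
```

Emit:
play_rows:
  rows:
    - [[-0.004,0,0,0,0,0],[-0.008,0,0,0,0,0],[-0.008,0,0,0,0,0]]

```text
clock: 13.77
tool_pos: [0.506, -0.2971, 0.1989]
eef_rot: [0.744, 0.668, 0.001, -0.002]
contact_force: [0.9, 6.9, -1.6]
opening: 0.247
finger_force: 39.9
```

```bash
python3 m.py
```

```text
13.77 unit xy of grasp mm [-180.8  -12.9] z 198.9 Fu [ 7.   -0.16] -1.56 Mu [-0.126 -1.418] -0.107 grip 39.9
```

Small steps toward the stop.

Emit:
play_rows:
  rows:
    - [[-0.003,0,0,0,0,0],[-0.006,0,0,0,0,0],[-0.008,0,0,0,0,0],[-0.008,0,0,0,0,0]]

```text
clock: 14.1
tool_pos: [0.5056, -0.3009, 0.1989]
eef_rot: [0.744, 0.669, 0.001, -0.002]
contact_force: [0.9, 7.2, -1.5]
opening: 0.243
finger_force: 39.9
```

```bash
python3 m.py
```

```text
14.1 unit xy of grasp mm [-184.5  -12.9] z 198.9 Fu [ 7.27 -0.16] -1.53 Mu [-0.086 -1.451] -0.073 grip 39.9
```

Emit:
play_rows:
  rows:
    - [[-0.002,0,0,0,0,0],[-0.004,0,0,0,0,0],[-0.004,0,0,0,0,0]]

```text
clock: 14.35
tool_pos: [0.5054, -0.3028, 0.1989]
eef_rot: [0.744, 0.669, 0.001, -0.002]
contact_force: [0.9, 7.0, -1.9]
opening: 0.244
finger_force: 39.9
```

```bash
python3 m.py
```

```text
14.35 unit xy of grasp mm [-186.5  -13. ] z 198.9 Fu [ 7.07 -0.17] -1.86 Mu [-0.13  -1.476] -0.098 grip 39.9
```

Emit:
play_rows:
  rows:
    - [[-0.002,0,0,0,0,0],[-0.004,0,0,0,0,0],[-0.004,0,0,0,0,0]]

```text
clock: 14.6
tool_pos: [0.5052, -0.3047, 0.1989]
eef_rot: [0.744, 0.669, 0.001, -0.002]
contact_force: [-0.5, 7.2, -1.7]
opening: 0.245
finger_force: 39.9
```

```bash
python3 m.py
```

```text
14.6 unit xy of grasp mm [-188.4  -12.9] z 198.9 Fu [7.11 1.27] -1.7 Mu [-0.152 -1.514] -0.12 grip 39.9
```

Emit:
play_rows:
  rows:
    - [[-0.002,0,0,0,0,0],[-0.004,0,0,0,0,0],[-0.004,0,0,0,0,0]]

```text
clock: 14.85
tool_pos: [0.505, -0.3067, 0.1989]
eef_rot: [0.744, 0.669, 0.001, -0.002]
contact_force: [0.4, 7.1, -1.7]
opening: 0.247
finger_force: 39.9
```

```bash
python3 m.py
```

```text
14.85 unit xy of grasp mm [-190.4  -12.9] z 198.9 Fu [7.1  0.35] -1.74 Mu [-0.047 -1.511] -0.048 grip 39.9
```

Emit:
play_rows:
  rows:
    - [[-0.002,0,0,0,0,0],[-0.004,0,0,0,0,0],[-0.004,0,0,0,0,0]]

```text
clock: 15.1
tool_pos: [0.5048, -0.3087, 0.1989]
eef_rot: [0.744, 0.669, 0.001, -0.002]
contact_force: [0.5, 7.5, -1.7]
opening: 0.247
finger_force: 39.9
```

```bash
python3 m.py
```

```text
15.1 unit xy of grasp mm [-192.4  -13. ] z 198.9 Fu [7.51 0.34] -1.71 Mu [-0.095 -1.491] -0.079 grip 39.9
```

Emit:
play_rows:
  rows:
    - [[-0.002,0,0,0,0,0],[-0.004,0,0,0,0,0],[-0.004,0,0,0,0,0]]

```text
clock: 15.35
tool_pos: [0.5045, -0.3107, 0.1988]
eef_rot: [0.744, 0.669, 0.001, -0.002]
contact_force: [0.9, 8.1, -1.3]
opening: 0.249
finger_force: 39.9
```

```bash
python3 m.py
```

```text
15.35 unit xy of grasp mm [-194.4  -12.9] z 198.8 Fu [8.19 0.01] -1.29 Mu [-0.086 -1.54 ] -0.095 grip 39.9
```

Emit:
play_rows:
  rows:
    - [[-0.002,0,0,0,0,0],[-0.004,0,0,0,0,0],[-0.004,0,0,0,0,0]]

```text
clock: 15.6
tool_pos: [0.5046, -0.3112, 0.1987]
eef_rot: [0.743, 0.669, 0.002, -0.002]
contact_force: [1.0, 11.0, -2.5]
opening: 0.243
finger_force: 39.9
```

```bash
python3 m.py
```

```text
15.6 unit xy of grasp mm [-195.   -13.1] z 198.7 Fu [11.    0.22] -2.46 Mu [-0.135 -2.014] -0.115 grip 39.9
```

Emit:
play_rows:
  rows:
    - [[-0.002,0,0,0,0,0],[-0.004,0,0,0,0,0],[-0.004,0,0,0,0,0]]

```text
clock: 15.85
tool_pos: [0.5047, -0.3118, 0.1986]
eef_rot: [0.743, 0.669, 0.003, -0.003]
contact_force: [2.6, 14.0, -1.7]
opening: 0.244
finger_force: 39.9
```

```bash
python3 m.py
```

```text
15.85 unit xy of grasp mm [-195.5  -13.2] z 198.6 Fu [14.18 -1.09] -1.71 Mu [-0.079 -2.693] -0.158 grip 39.9
```

Emit:
play_rows:
  rows:
    - [[0.004,0,0,0,0,0],[0.008,0,0,0,0,0],[0.012,0,0,0,0,0],[0.015,0,0,0,0,0],[0.015,0,0,0,0,0],[0.015,0,0,0,0,0]]

```text
clock: 16.35
tool_pos: [0.5045, -0.3098, 0.1992]
eef_rot: [0.744, 0.668, -0.0, -0.0]
contact_force: [0.5, 3.5, -1.4]
opening: 0.247
finger_force: 39.9
```

```bash
python3 m.py
```

```text
16.35 unit xy of grasp mm [-193.5  -12.8] z 199.2 Fu [ 3.5  -0.12] -1.38 Mu [-0.139 -0.719] -0.012 grip 39.9
```

Emit:
play_rows:
  rows:
    - [[0,0.004,0,0,0,0],[0,0.008,0,0,0,0],[0,0.012,0,0,0,0],[0,0.012,0,0,0,0]]

```text
clock: 16.68
tool_pos: [0.511, -0.3105, 0.1992]
eef_rot: [0.744, 0.668, 0.0, 0.0]
contact_force: [0.1, 4.2, -1.6]
opening: 0.247
finger_force: 39.9
```

```bash
python3 m.py
```

```text
16.68 unit xy of grasp mm [-193.5  -19.3] z 199.2 Fu [4.2  0.33] -1.56 Mu [-0.014 -0.587] 0.016 grip 39.9
```

Emit:
play_rows:
  rows:
    - [[0.002,0,0,0,0,0],[0.004,0,0,0,0,0],[0.005,0,0,0,0,0],[0.005,0,0,0,0,0]]

```text
clock: 17.02
tool_pos: [0.5108, -0.3086, 0.1994]
eef_rot: [0.744, 0.668, -0.0, 0.001]
contact_force: [-0.2, -0.5, -1.3]
opening: 0.25
finger_force: 39.9
```

```bash
python3 m.py
```

```text
17.02 unit xy of grasp mm [-191.6  -18.9] z 199.4 Fu [-0.55  0.12] -1.31 Mu [-0.071 -0.039] -0.038 grip 39.9
```

Emit:
play_rows:
  rows:
    - [[0.002,0,0,0,0,0],[0.003,0,0,0,0,0],[0.003,0,0,0,0,0]]

```text
clock: 17.27
tool_pos: [0.511, -0.3064, 0.1993]
eef_rot: [0.744, 0.668, -0.0, 0.0]
contact_force: [0.7, -0.4, -2.2]
opening: 0.246
finger_force: 39.9
```

```bash
python3 m.py
```

```text
17.27 unit xy of grasp mm [-189.4  -18.9] z 199.3 Fu [-0.32 -0.72] -2.15 Mu [-0.074  0.04 ] 0.019 grip 39.9
```

Free in the eye. Now sideways out.

Emit:
play_rows:
  rows:
    - [[0,0.004,0,0,0,0],[0,0.008,0,0,0,0],[0,0.012,0,0,0,0],[0,0.012,0,0,0,0]]

```text
clock: 17.6
tool_pos: [0.5176, -0.307, 0.1993]
eef_rot: [0.744, 0.668, 0.0, 0.0]
contact_force: [-0.2, -0.2, -2.1]
opening: 0.244
finger_force: 39.9
```

```bash
python3 m.py
```

```text
17.6 unit xy of grasp mm [-189.4  -25.5] z 199.3 Fu [-0.22  0.13] -2.06 Mu [-0.091  0.015] 0.062 grip 39.9
```

Emit:
play_rows:
  rows:
    - [[0,0.005,0,0,0,0],[0,0.01,0,0,0,0],[0,0.02,0,0,0,0],[0,0.03,0,0,0,0],[0,0.03,0,0,0,0]]

```text
clock: 18.02
tool_pos: [0.5334, -0.3086, 0.1994]
eef_rot: [0.744, 0.668, 0.001, 0.001]
contact_force: [1.3, -0.1, -1.1]
opening: 0.246
finger_force: 39.9
```

```bash
python3 m.py
```

```text
18.02 unit xy of grasp mm [-189.2  -41.3] z 199.4 Fu [ 0.07 -1.26] -1.08 Mu [-0.099  0.045] -0.008 grip 39.9
```

Emit:
play_rows:
  rows:
    - [[-0.03,0,0,0,0,0],[-0.06,0,0,0,0,0],[-0.09,0,0,0,0,0],[-0.12,0,0,0,0,0],[-0.14,0,0,0,0,0],[-0.14,0,0.015,0,0,0],[-0.14,0,0.03,0,0,0],[-0.14,0,0.045,0,0,0],[-0.14,0,0.052,0,0,0],[-0.14,0,0.055,0,0,0],[-0.14,0,0.055,0,0,0],[-0.14,0,0.055,0,0,0]]

```text
clock: 19.02
tool_pos: [0.5246, -0.3777, 0.1717]
eef_rot: [0.744, 0.668, 0.0, -0.0]
contact_force: [1.1, -1.1, -0.2]
opening: 0.248
finger_force: 39.9
```

```bash
python3 m.py; python3 - <<'E'
from plant import *
import cv2,numpy as np
a=snapshot("scene")["pixels"];b=snapshot("top")["pixels"]
im=np.hstack([cv2.resize(q,None,fx=2.2,fy=2.2,interpolation=cv2.INTER_CUBIC) for q in (a[140:360,190:370],b[160:380,240:420])])
print(im.shape);cv2.imwrite("pics/c4.png",im)
E
```

```text
19.02 unit xy of grasp mm [-258.9  -40.1] z 171.7 Fu [-0.97 -1.24] -0.23 Mu [-0.104  0.035] -0.024 grip 39.9
(484, 792, 3)
```

View pics/c4.png

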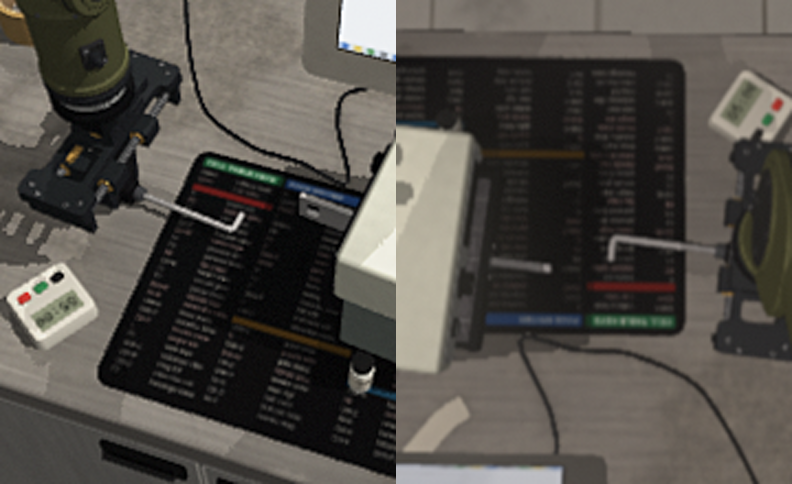

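Emit:
play_rows:
  rows:
    - [[0,0,0.002,0,0,0],[0,0,0.004,0,0,0],[0,0,0.005,0,0,0],[0,0,0.005,0,0,0]]

```text
clock: 19.45
tool_pos: [0.5243, -0.3783, 0.1692]
eef_rot: [0.744, 0.668, -0.0, 0.0]
contact_force: [-0.1, 0.3, -1.8]
opening: 0.247
finger_force: 39.9
```

```bash
python3 m.py
```

```text
19.45 unit xy of grasp mm [-259.5  -39.9] z 169.2 Fu [0.27 0.16] -1.76 Mu [-0.058  0.031] 0.063 grip 39.9
```

Emit:
play_rows:
  rows:
    - [[0,0,0.001,0,0,0],[0,0,0.001,0,0,0],[0,0,0.001,0,0,0]]

```text
clock: 19.7
tool_pos: [0.5243, -0.3783, 0.1692]
eef_rot: [0.744, 0.668, -0.0, 0.0]
contact_force: [-0.7, 1.6, 3.0]
opening: 0.241
finger_force: 39.9
```

```bash
python3 m.py
```

```text
19.7 unit xy of grasp mm [-259.5  -39.9] z 169.2 Fu [1.52 0.83] 2.96 Mu [ 0.194 -0.075] -0.002 grip 39.9
```

Emit:
play_rows:
  rows:
    - [[0,0,0,0,0,0],[0,0,0,0,0,0],[0,0,0,0,0,0],[0,0,0,0,0,0],[0,0,0,0,0,0],[0,0,0,0,0,0],[0,0,0,0,0,0],[0,0,0,0,0,0],[0,0,0,0,0,0],[0,0,0,0,0,0]]
  claw: 0.4

```text
clock: 20.53
tool_pos: [0.5243, -0.3783, 0.1687]
eef_rot: [0.744, 0.668, -0.0, 0.0]
contact_force: [-0.3, 0.7, -0.0]
opening: 0.598
finger_force: 0.0
```

Emit:
play_rows:
  rows:
    - [[0,0,-0.02,0,0,0],[0,0,-0.05,0,0,0],[0,0,-0.1,0,0,0],[0,0,-0.15,0,0,0],[0,0,-0.2,0,0,0],[0,0,-0.24,0,0,0],[0,0,-0.24,0,0,0],[0,0,-0.24,0,0,0]]

```text
clock: 21.2
tool_pos: [0.5247, -0.3785, 0.2913]
eef_rot: [0.744, 0.668, 0.001, 0.002]
contact_force: [-0.8, 0.0, -0.0]
opening: 0.602
finger_force: 0.0
```

```bash
python3 m.py; python3 - <<'E'
from plant import *
import cv2
from h import *
b=snapshot("scene")["pixels"]
# numeric check: match current hook bend patch against the pre-release picture c4 (scale 2.2, offset 190,140)
p=cv2.imread("pics/c4.png")[190:250,130:260];cur=cv2.resize(b[140:360,190:370],None,fx=2.2,fy=2.2,interpolation=cv2.INTER_CUBIC)
r=cv2.minMaxLoc(cv2.matchTemplate(cur,p,cv2.TM_CCOEFF_NORMED));print(r[1],r[3])
g=T([.5127,-.116,1.4625],[[-259.5,-39.9,0]])[0]
h=[g[0]-.02*np.cos(1.45),g[1]-.02*np.sin(1.45),1.45]
k=lambda P:((proj("scene",T(h,P))-[190,140])*2.2).round()
print("bend,tip at z18:",k([[152,0,18],[152,22,18]]),"at z15",k([[152,0,15],[152,22,15]]))
w=cur[170:260,180:270];m=(w.min(2)>150);ys,xs=np.nonzero(m);print("bright",len(xs),xs.max()+180,ys.max()+170,"tip row",ys[xs>xs.max()-4].min()+170)
E
```

```text
21.2 unit xy of grasp mm [-259.7  -40.3] z 291.3 Fu [-0.07  0.84] -0.0 Mu [-0.062  0.008] 0.017 grip 0.0
0.9757863283157349 (130, 191)
bend,tip at z18: [[231. 231.]
 [241. 214.]] at z15 [[231. 233.]
 [241. 216.]]
bright 230 242 231 tip row 171
```

```bash
python3 -c "
from plant import *
print(finish_job())"
```

```text
the job is handed in; nothing more can be done
None
```

The cassette is drawn out to its firm stop (pull reached about 14 N). The hook is unhooked and lying on the desk, clear of the unit and the cassette, and the job was handed in at about 21 s of the 67 s allowed; the hand-in returned no verdict.

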